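Load the swing clamp and start it under its guard

TASK

Load the bench clamp: lay the two loose pine blanks, without dropping them, one after the other on the blank already in the nest, so that all three make one square pile with their edges flush. Only then flip up the red guard until it stays open by itself, press the green start button fully down and hold it there for a good second without leaning hard on it, and let go, leaving the guard up and everything else on the bench where it is.

Things in the scene. Friction and masses are not known exactly. Their poses are not given: they have to be found in the camera images.
- clamp_station: Fixed bench clamp; blue base plate 170 x 230 x 12 mm, origin under its centre, +x to the rear, +y left. Left: the nest; behind it at x 70, y 65 mm a silver swing-clamp cylinder (r 15, 64 mm high) whose arm, top 108 mm over the bench, is swung aside to the left. Right: grey control box x -20 to 70, y -105 to -25 mm, top 60 mm over the bench, with the green button under the red guard.
- nest (a point): Centre of the pile's place, on the base plate (12 mm over the bench), station axes; blanks lie with their long side along x. Dark fences, 18 mm high (lower than the first blank's top): across the rear end (inner face x = +61.5 mm, 46 mm wide) and along the left side (inner face y = +26.5 mm, x -45 to +45 mm).
- blank_1: Pine blank 50 x 120 x 22 mm, already lying in the nest. Origin in the centre of its underside; x along the 50 mm, y along the 120 mm, z up. Loose, about 70 g.
- blank_2: Loose pine blank like blank_1, lying flat on the bench in front of the station, long side roughly across. Either loose blank may be the middle one.
- blank_3: Loose pine blank like blank_2, lying flat on the bench in front of the station.
- guard (a joint): Angle of the red guard, rad: 0 shut, 1.62 at its open stop, nearly upright. It weighs about 0.1 kg, has no catch or spring; it falls shut below about 1.2 rad and falls open by itself above about 1.35 rad. Open, it leaves little room behind an upright gripper: its bail then stands 56 mm behind the button's centre, 107 mm over the hinge.
- guard_hinge (a point): Middle of the guard's hinge axle, 66 mm above the bench, fixed to the station and with its axes; the axle runs along y. The guard turns about it, its front going up and to the rear. Shut, its red body covers x -73 to +3, y -29 to +29, z +1 to +23 mm from here.
- guard_bar (a point): Middle of the guard's steel bail, a round bar of 8 mm along y, straight for 36 mm and 31 mm clear of the red body, joined to it by two side rods 50 mm apart; a finger fits through between. Moves and turns with the guard. Shut, it lies 108 mm in front of the hinge and 13 mm above it (79 mm over the bench).
- start_button (a joint): Travel of the green start button, m: 0 out, 0.006 at its hard stop. Spring return: about 3 N to start it, 9 N at the stop. 28 mm across, pressed straight down, 38 mm in front of the guard's hinge. Its lock ring is set anew each time: the top stands 72 to 82 mm over the bench, to be felt.
- glue_bottle: Glue bottle, 60 mm across, 204 mm tall, right of the station; bystander, leave alone. Origin under its centre.
- filler_tin: Small tin, 71 mm across, 74 mm tall, right of the station; bystander, leave alone. Origin under its centre.

How it is judged (in metres and radians):
On the way, in this order (a step that is already met when the one before it is completed fails the run):
1. the three blanks lie in a square pile in the nest, let go (x of blank_1 in the frame of nest between -0.005 and 0.005 m and y of blank_1 in the frame of nest between -0.005 and 0.005 m and z of blank_1 in the frame of nest between -0.004 and 0.004 m and angle between the y axis of blank_1 and the x axis of nest, either way round below 0.07 rad and angle between blank_1's own z axis and vertical below 0.06 rad and ((x of blank_2 in the frame of nest between -0.005 and 0.005 m and y of blank_2 in the frame of nest between -0.005 and 0.005 m and z of blank_2 in the frame of nest between 0.018 and 0.026 m and angle between the y axis of each of blank_2, blank_3 and the x axis of nest, either way round below 0.07 rad and angle between each of blank_2, blank_3's own z axis and vertical below 0.06 rad and x of blank_3 in the frame of nest between -0.005 and 0.005 m and y of blank_3 in the frame of nest between -0.005 and 0.005 m and z of blank_3 in the frame of nest between 0.04 and 0.048 m) or (x of blank_3 in the frame of nest between -0.005 and 0.005 m and y of blank_3 in the frame of nest between -0.005 and 0.005 m and z of blank_3 in the frame of nest between 0.018 and 0.026 m and angle between the y axis of each of blank_3, blank_2 and the x axis of nest, either way round below 0.07 rad and angle between each of blank_3, blank_2's own z axis and vertical below 0.06 rad and x of blank_2 in the frame of nest between -0.005 and 0.005 m and y of blank_2 in the frame of nest between -0.005 and 0.005 m and z of blank_2 in the frame of nest between 0.04 and 0.048 m)) and contact force between the fingers and blank_1 below 0.05 N and contact force between the fingers and blank_2 below 0.05 N and contact force between the fingers and blank_3 below 0.05 N and linear speed of each of blank_1, blank_2, blank_3 below 0.02 m/s), for 0.2 s.
2. the guard stays open with the robot off it (value of joint guard above 1.45 rad and contact force between each of the arm, the fingers and clamp_station below 0.05 N), for 0.3 s.
3. the start button is held fully down for most of a second, guard open (value of joint start_button above 0.005 m and value of joint guard above 1.45 rad), for 0.7 s.
At the end, for the whole second after the job is handed in: All three blanks lie in one pile in the nest, each within 5 mm and 4 degrees of the nest's centre and direction, flat and at rest; the guard stands open beyond 1.45 rad; the start button is out again (under 1.5 mm) (x of blank_1 in the frame of nest between -0.005 and 0.005 m and y of blank_1 in the frame of nest between -0.005 and 0.005 m and z of blank_1 in the frame of nest between -0.004 and 0.004 m and angle between the y axis of blank_1 and the x axis of nest, either way round below 0.07 rad and angle between blank_1's own z axis and vertical below 0.06 rad and ((x of blank_2 in the frame of nest between -0.005 and 0.005 m and y of blank_2 in the frame of nest between -0.005 and 0.005 m and z of blank_2 in the frame of nest between 0.018 and 0.026 m and angle between the y axis of each of blank_2, blank_3 and the x axis of nest, either way round below 0.07 rad and angle between each of blank_2, blank_3's own z axis and vertical below 0.06 rad and x of blank_3 in the frame of nest between -0.005 and 0.005 m and y of blank_3 in the frame of nest between -0.005 and 0.005 m and z of blank_3 in the frame of nest between 0.04 and 0.048 m) or (x of blank_3 in the frame of nest between -0.005 and 0.005 m and y of blank_3 in the frame of nest between -0.005 and 0.005 m and z of blank_3 in the frame of nest between 0.018 and 0.026 m and angle between the y axis of each of blank_3, blank_2 and the x axis of nest, either way round below 0.07 rad and angle between each of blank_3, blank_2's own z axis and vertical below 0.06 rad and x of blank_2 in the frame of nest between -0.005 and 0.005 m and y of blank_2 in the frame of nest between -0.005 and 0.005 m and z of blank_2 in the frame of nest between 0.04 and 0.048 m)) and linear speed of each of blank_1, blank_2, blank_3 below 0.02 m/s and value of joint guard above 1.45 rad and value of joint start_button below 0.0015 m); the robot touches nothing.
It fails at once if the start button is leaned on: the fingers press on the station with more than 30 N while the button is down (value of joint start_button above 0.001 m and contact force between the fingers and clamp_station above 30 N).
It fails at once if a loose blank is dropped (falls free faster than 0.45 m/s, a drop of about 10 mm) ((linear speed of blank_2 above 0.45 m/s and contact force between the fingers and blank_2 below 0.01 N) or (linear speed of blank_3 above 0.45 m/s and contact force between the fingers and blank_3 below 0.01 N)).
It fails at once if a bystander is moved by more than 20 mm (distance of any of glue_bottle, filler_tin from where it was at the start of the episode above 0.02 m).
It also fails if it takes over 72 s, if anything falls off the work surface, if the arm or the gripper's body presses on something with over 40 N, if the wrist force passes 120 N, or if a joint passes its speed limit or range.

ROBOT

A 6-joint arm with a two-finger parallel gripper is mounted at the origin on a cart in front of the work surface, level with it; the furniture and walls round the work are solid. World frame = base frame: x ahead of the robot, y to its left, z up, the work surface at z = 0. Lengths are in mm, angles in rad, forces in N, time in s.
With the tool pointing down it reaches from about 300 to 875 mm from the base axis. Payload 6.4 kg.
Tool frame: the origin (TCP) lies at the very end of the fingers, on their centre line; the grasp point (between the pads) lies manip.tcp_to_grasp behind it (manip.tcp_to_grasp is the distance from the TCP to the grasp point, in mm); z points along the fingers, y is the line along which they close (so a half turn about z gives the same grasp; the last joint's range is limited). The gripper opens to 88 mm and grips with 3 to 60 N. Pads are 18 mm wide; open, the fingers measure 123 mm over their backs; the gripper's body (75 mm by 187 mm) begins 45 mm behind the grasp point.
Start: joints at [-1.422, 0.181, 1.607, -0, 1.354, -0.206], TCP at [199.773, -539.196, 238.714] pointing down, gripper open.
Joint ranges: [-2.99, 2.99], [-0.89, 2.07], [0.3, 2.58], [-1.14, 4.28], [0, 2.63], [-3.12, 3.12]. Speed limits (rad/s): [2.57, 2.57, 3.01, 3.14, 3.14, 3.14].

INTERFACE

Orientations are given as a unit quaternion [x, y, z, w].
In Python, from rig import manip, viewer, trace, place_of gives the robot as it stands.
- The arm moves only by the shell command python3 -m crank 'ROWS'. ROWS is JSON, a list of rows, each a list of 3 entries, a list of its own where there are three numbers: the shift along the tool's x, y, z each as a share of 500 mm, from -1 to 1, then the turn, a rotation vector about the tool's x, y, z each as a share of 60 degrees, from -1 to 1, then the opening, from 0 (shut) to 1 (fully open). In form: [[[dx, dy, dz], [rx, ry, rz], claw], ...]. A call has 1 to 12 rows; each row shifts and turns the commanded pose from where the row before left it, along the tool's axes as they then stand; what a row does not reach is not made up. A row lasts 1/12 s, in which the tool goes at most 41.7 mm and 7.16 degrees, less where a joint would pass 70% of its speed; a pose out of reach is approached as far as the arm can. A call with a number of a shift or a turn outside -1 to 1 is refused whole. A call with a gripper value outside its range is refused whole. The fingers move at their own pace and stop on an object; the grip force is fixed at half the most. Time passes only in rows, so rows that do not move let the fingers close. It gives the time, the measured TCP pose, the force, the opening and the grip force at its end, in the units of the state.
- manip.state(): the state, without advancing time (a new reading comes with each control period).
- viewer.grab_frame(name): name is "side" or "top" or "wrist"; returns a dict with "img" (420x560x3 uint8, red, green, blue), "range_z" (420x560 float32, mm along the optical axis (not along the pixel's ray), 0 where there is no reading), "fx", "fy", "cx", "cy" (pixels), "distortion" ([k1, k2, p1, p2, k3] as OpenCV has them; the pictures are not rectified), "origin" and "rotation" of the camera in the world; the wrist camera has in their place "hand_eye" (4x4, takes a point from camera to tool coordinates, whose origin is the TCP and whose axes are the flange's). Camera axes: x right, y up, looking along -z (the intrinsics and any distortion apply to the point x, -y, -z); pixel columns grow to the right and rows downward; lengths in mm; the calibration is good to about 2 mm. A picture is of the moment at which its call begins: read the wrist's pose just before it.
- manip.sign_off(): hands the job in; it is judged then, once.
Trained networks look in the newest picture that a camera, given by its name, has taken for a name from the list of things; names that differ only in an ending like _2 or _b are one class to them, and where a whole thing is asked for, a point or a joint stands for the part that bears it (a point fixed in the world has none). Each returns a list of dicts, best first, with "score" (0 to 1); they miss things now and then, are a little off and sometimes report something else, mostly with a low value. They report only what shows in the picture. A call takes as long as a camera call.
- trace(thing, camera): "region" (420x560 bool, what is visible of it) and "bbox" ([left, top, width, height] in pixels, round what is visible of it).
- place_of(thing, camera): "position" ([column, row] in pixels: a listed point, or the origin of a listed thing).
The state is a dict: "time_s": time; "joint_pos": joint angles; "qvel": joint speeds; "joint_efforts": joint torques, N m; "position": TCP position; "ee_rot": TCP orientation; "force": force on the tool from outside, world axes, zero at the start; "ft_torque": the same for the moment, N m; "width": finger opening in mm; "grasp_force": force on a finger pad.
Only numpy, scipy, OpenCV 4.12 (cv2) and the standard library are available. Lean on these libraries where they do the work, as an engineer would, in place of code of your own. Each camera call takes 0.05 s, during which the arm holds its last target. There are 200 camera calls.

## Working session

There is one attempt and no reset: what is moved stays moved. The work goes in short steps, Python scripts to look and compute and a shell command to move; the robot and the scene stay as the last step left them, time stands still between calls to the robot, and variables do not carry over. Pictures are saved under pics/ and viewed, at most 10 in all, crops included, and the job is handed in when it is done.

```bash
ls; mkdir -p pics
cat > h.py <<'E'
import numpy as np, cv2
from rig import manip, viewer, trace, place_of
from scipy.spatial.transform import Rotation as R
def cloud(f, st=None):
    h,w=f["range_z"].shape
    K=np.array([[f["fx"],0,f["cx"]],[0,f["fy"],f["cy"]],[0,0,1.]])
    u,v=np.meshgrid(np.arange(w),np.arange(h))
    p=cv2.undistortPoints(np.stack([u,v],-1).reshape(-1,1,2).astype(float),K,np.array(f["distortion"],float)).reshape(h,w,2)
    z=f["range_z"].astype(float)
    P=np.stack([p[...,0]*z,-p[...,1]*z,-z],-1)
    if "hand_eye" in f:
        T=np.array(f["hand_eye"]); P=P@T[:3,:3].T+T[:3,3]
        P=P@R.from_quat(st["ee_rot"]).as_matrix().T+np.array(st["position"])
    else: P=P@np.array(f["rotation"]).T+np.array(f["origin"])
    P[z<=0]=np.nan
    return P
def look(cam):
    st=manip.state(); f=viewer.grab_frame(cam); return f,cloud(f,st)
def save(f,n): cv2.imwrite(f"pics/{n}.png",f["img"][...,::-1])
E
python3 - <<'E'
from h import *
np.set_printoptions(precision=1,suppress=True)
print(manip.state(), manip.tcp_to_grasp)
for c in ("top","side"):
    f,P=look(c); save(f,c+"0"); print(c,f["origin"],f["rotation"])
    for t in ("blank_1","clamp_station","nest","guard_hinge","guard_bar","start_button","glue_bottle","filler_tin"):
        for d in place_of(t,c):
            u,v=np.round(d["position"]).astype(int); 
            print(t,d["score"],u,v,P[min(max(v,0),419),min(max(u,0),559)])
        if t=="blank_1":
            for d in trace(t,c):
                q=P[d["region"]]; q=q[~np.isnan(q[:,0])]; zt=np.median(q[:,2]); q=q[abs(q[:,2]-zt)<6]
                print("trace",d["score"],d["bbox"],zt,cv2.minAreaRect(q[:,:2].astype(np.float32)))
E
```

```text
pics
{'time_s': 0.0, 'joint_pos': array([-1.4,  0.2,  1.6,  0. ,  1.4, -0.2]), 'qvel': array([ 0., -0.,  0.,  0., -0.,  0.]), 'joint_efforts': array([ -0. , -43.4, -34.2,   0.1,   0. ,  -0. ]), 'position': array([ 199.7, -538.6,  237.8]), 'ee_rot': array([ 1. ,  0.2,  0. , -0. ]), 'force': array([0.1, 0.5, 0.2]), 'ft_torque': array([ 0.,  0., -0.]), 'grasp_force': 0.0, 'width': 88.43851313371114} 18.700000000000003Traceback (most recent call last):
  File "<stdin>", line 5, in <module>
  File "h.py", line 18, in look
    st=manip.state(); f=viewer.grab_frame(cam); return f,cloud(f,st)
                                                         ~~~~~^^^^^^
  File "h.py", line 14, in cloud
    else: P=P@np.array(f["rotation"]).T+np.array(f["origin"])
            ~^~~~~~~~~~~~~~~~~~~~~~~~~~
ValueError: matmul: Input operand 1 has a mismatch in its core dimension 0, with gufunc signature (n?,k),(k,m?)->(n?,m?) (size 4 is different from 3)
```

```bash
sed -i 's/P=P@np.array(f\["rotation"\]).T/P=P@R.from_quat(f["rotation"]).as_matrix().T/' h.py
python3 - <<'E'
from h import *
np.set_printoptions(precision=2,suppress=True)
for c in ("top","side"):
    f,P=look(c); save(f,c+"0"); print(c,f["origin"],f["rotation"])
    for t in ("blank_1","clamp_station","nest","guard_hinge","guard_bar","start_button","glue_bottle","filler_tin"):
        for d in place_of(t,c):
            u,v=np.round(d["position"]).astype(int); 
            print(t,round(d["score"],2),u,v,P[min(max(v,0),419),min(max(u,0),559)])
        if t=="blank_1":
            for d in trace(t,c):
                q=P[d["region"]]; q=q[~np.isnan(q[:,0])]; zt=np.median(q[:,2]); q=q[abs(q[:,2]-zt)<6]
                print("trace",round(d["score"],2),d["bbox"],zt,cv2.minAreaRect(q[:,:2].astype(np.float32)))
E
```

```text
top [ 426.73 -172.96  970.73] [ 0.05 -0.07 -0.7   0.71]
blank_1 0.69 231 188 [625.37 -97.41  14.02]
blank_1 0.66 204 195 [604.93 -42.79  36.75]
blank_1 0.66 174 276 [435.61  16.34  21.47]
blank_1 0.58 303 278 [ 434.44 -251.94   25.39]
trace 0.92 [276.8, 262.8, 61.4, 25.4] 22.107298366708733 ((441.7424011230469, -259.69366455078125), (120.49510192871094, 50.2429084777832), 87.28160095214844)
trace 0.8 [142.8, 256.4, 64.1, 39.2] 21.680134406140667 ((438.9857177734375, 12.800331115722656), (50.83262252807617, 120.960205078125), 12.708210945129395)
trace 0.77 [187.3, 166.2, 27.8, 60.1] 33.42728991513718 ((605.4061279296875, -33.00403594970703), (48.137203216552734, 120.94701385498047), 84.77564239501953)
clamp_station 0.8 230 190 [621.48 -95.14  11.36]
nest 0.63 202 198 [599.47 -38.02  31.29]
guard_hinge 0.95 259 166 [ 655.19 -158.41   90.71]
guard_bar 0.59 256 212 [ 574.39 -152.08    8.86]
guard_bar 0.22 362 172 [ 643.62 -364.09  100.06]Traceback (most recent call last):
  File "<stdin>", line 6, in <module>
ValueError: it knows: blank, clamp_station, filler_tin, glue_bottle, guard_bar, guard_hinge, nest
```

View pics/top0.png

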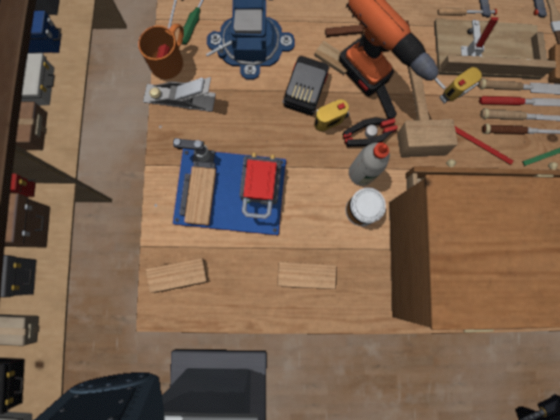

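```bash
cat >> h.py <<'E'
def yawmat(yaw): # tool down, tool y (closing line) at world angle yaw
    y=np.array([np.cos(yaw),np.sin(yaw),0]); z=np.array([0,0,-1.]); return np.stack([np.cross(y,z),y,z],1)
def go(p,yaw,st=None):
    st=st or manip.state(); A=R.from_quat(st["ee_rot"]).as_matrix()
    best=min((yawmat(yaw+k*np.pi) for k in (0,1)),key=lambda M:R.from_matrix(A.T@M).magnitude())
    d=A.T@(np.array(p)-st["position"]); r=R.from_matrix(A.T@best).as_rotvec()
    n=max(np.linalg.norm(d)/41.7,np.degrees(np.linalg.norm(r))/7.16)
    print("at",np.round(st["position"],1),"shift(mm)",np.round(d,1),"share",np.round(d/500,4),"rot share",np.round(np.degrees(r)/60,4),"rows>=",round(n,1),"joints",np.round(st["joint_pos"],2))
    print("then, after turning, share", np.round(best.T@(np.array(p)-st["position"])/500,4))
E
python3 - <<'E'
from h import *
np.set_printoptions(precision=1,suppress=True)
st=manip.state(); print(R.from_quat(st["ee_rot"]).as_matrix())
f=viewer.grab_frame("wrist"); print(f["hand_eye"],f["fx"])
f,P=look("top"); 
for c in ((150,215),(130,270),):pass
for (u,v) in ((395,200),(420,200),(500,250),(440,180),(440,320),(400,300),(395,320),(560-5,250)): print(u,v,P[v,u])
f,P=look("side"); save(f,"side0")
for t in ("blank_1","clamp_station","nest","guard_hinge","guard_bar"):
    for d in place_of(t,"side"):
        u,v=np.round(d["position"]).astype(int); print(t,d["score"],u,v,P[min(max(v,0),419),min(max(u,0),559)])
for d in trace("blank_1","side"):
    q=P[d["region"]]; q=q[~np.isnan(q[:,0])]; zt=np.median(q[:,2]); q=q[abs(q[:,2]-np.percentile(q[:,2],80))<5]
    print("trace",d["score"],d["bbox"],zt,cv2.minAreaRect(q[:,:2].astype(np.float32)))
go([480,-130,400],np.pi/2-.09)
E
```

```text
[[ 0.9  0.3 -0. ]
 [ 0.3 -0.9  0. ]
 [ 0.  -0.  -1. ]]
[[  -0.     1.     0.3   78.1]
 [   1.     0.    -0.     0. ]
 [  -0.     0.3   -1.  -146.7]
 [   0.     0.     0.     1. ]] 338.6082719355885
395 200 [ 596.5 -443.    52.2]
420 200 [ 568.3 -441.8  207.9]
500 250 [ 478.4 -559.6  250.5]
440 180 [ 595.  -463.1  249.5]
440 320 [ 366.7 -452.2  250.6]
400 300 [ 391.3 -442.5   67.3]
395 320 [ 346.5 -450.7   -0.1]
555 250 [ 478.4 -658.5  250.5]
blank_1 0.81 341 230 [636.2 -39.7  35.1]
blank_1 0.75 332 200 [465.8   7.4   2.3]
blank_1 0.63 230 208 [ 467.1 -258.8   20.3]
clamp_station 0.88 317 245 [647.3 -97.9  13. ]
clamp_station 0.24 184 280 [ 931.  -377.4  230.8]
nest 0.91 342 232 [640.8 -39.   32.8]
nest 0.33 340 234 [650.7 -48.   36.2]
guard_hinge 0.94 289 235 [ 667.4 -168.2   67.5]
guard_bar 0.69 285 204 [ 452.6 -115.6    0.8]
trace 0.98 [323.5, 207.3, 31.1, 40.1] 33.85148922891051 ((610.501220703125, -29.301334381103516), (55.06353759765625, 125.54108428955078), 84.45108795166016)
trace 0.92 [203.1, 196.8, 55.2, 20.7] 21.0986739679455 ((444.37506103515625, -258.92529296875), (119.32145690917969, 53.91630935668945), 86.41189575195312)
trace 0.81 [309.4, 182.3, 44.4, 23.6] 21.36087733457896 ((441.97796630859375, 16.154319763183594), (52.0398063659668, 124.16471099853516), 11.665082931518555)
at [ 199.8 -539.2  238.7] shift(mm) [ 404.9 -286.4 -161.3] share [ 0.8 -0.6 -0.3] rot share [ 0.  -0.   0.4] rows>= 12.5 joints [-1.4  0.2  1.6  0.   1.4 -0.2]
then, after turning, share [ 0.5 -0.9 -0.3]
```

View pics/side0.png

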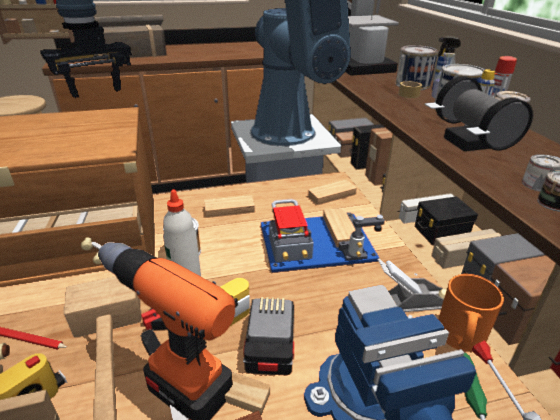

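```bash
sed -i 's/^def go/np.set_printoptions(precision=4,suppress=True)\ndef go/' h.py
python3 - <<'E'
from h import *
go([600,-100,350],np.pi/2-.09)
E
```

```text
at [ 199.8 -539.2  238.7] shift(mm) [ 527.9 -272.8 -111.3] share [ 1.0558 -0.5456 -0.2225] rot share [ 0.     -0.      0.4247] rows>= 14.5 joints [-1.42  0.18  1.61  0.    1.35 -0.21]
then, after turning, share [ 0.7183 -0.9468 -0.2225]
```

```bash
python3 -m crank '[[[0,0,-0.056],[0,0,0.106],1],[[0,0,-0.056],[0,0,0.106],1],[[0,0,-0.056],[0,0,0.106],1],[[0,0,-0.056],[0,0,0.106],1],[[0.048,-0.063,0],[0,0,0],1],[[0.048,-0.063,0],[0,0,0],1],[[0.048,-0.063,0],[0,0,0],1],[[0.048,-0.063,0],[0,0,0],1],[[0.048,-0.063,0],[0,0,0],1],[[0.048,-0.063,0],[0,0,0],1],[[0.048,-0.063,0],[0,0,0],1],[[0.048,-0.063,0],[0,0,0],1]]'
python3 -m crank '[[[0.048,-0.063,0],[0,0,0],1],[[0.048,-0.063,0],[0,0,0],1],[[0.048,-0.063,0],[0,0,0],1],[[0.048,-0.063,0],[0,0,0],1],[[0.048,-0.063,0],[0,0,0],1],[[0.048,-0.063,0],[0,0,0],1],[[0.048,-0.063,0],[0,0,0],1],[[0,0,0],[0,0,0],1]]'
python3 - <<'E'
from h import *
go([600,-100,350],np.pi/2-.09)
f,P=look("wrist"); save(f,"w1"); np.save("w1.npy",P)
for t in ("blank_1","clamp_station","nest","guard_hinge","guard_bar"):
    for d in place_of(t,"wrist"):
        u,v=np.round(d["position"]).astype(int); print(t,d["score"],u,v,P[min(max(v,0),419),min(max(u,0),559)])
for d in trace("blank_1","wrist"):
    q=P[d["region"]]; q=q[~np.isnan(q[:,0])]; zt=np.percentile(q[:,2],70); q=q[abs(q[:,2]-zt)<4]
    print("trace",d["score"],d["bbox"],zt,cv2.minAreaRect(q[:,:2].astype(np.float32)))
# plate: z about 12
im=f["img"].astype(int); m=(im[...,2]>im[...,0]+40)&(abs(P[...,2]-12)<5)&(abs(P[...,0]-620)<150)&(abs(P[...,1]+90)<160)
print(m.sum(),np.median(P[m][:,2]),cv2.minAreaRect(P[m][:,:2].astype(np.float32)))
E
```

```text
time_s: 1.85
position: [414.4, -303.7, 351.0]
ee_rot: [0.999, -0.045, 0.0, 0.0]
force: [0.5, -0.4, -0.7]
width: 88.1
grasp_force: 0.0
time_s: 2.52
position: [603.4, -95.1, 350.1]
ee_rot: [0.999, -0.042, 0.0, -0.001]
force: [0.7, -0.6, 0.4]
width: 88.6
grasp_force: 0.0
at [603.4 -95.1 350.1] shift(mm) [-3.   5.1  0. ] share [-0.0061  0.0103  0.0001] rot share [-0.0024 -0.0007  0.0063] rows>= 0.1 joints [-0.35  0.19  1.37  0.    1.58  1.3 ]
then, after turning, share [-0.006   0.0103  0.0001]
blank_1 0.91 397 252 [ 449.6862 -255.3639   23.2056]
blank_1 0.75 329 202 [ 555.5574 -148.7009   81.7882]
blank_1 0.71 239 163 [607.2778 -33.3409  34.7957]
blank_1 0.65 224 265 [449.3735  11.2448  22.6128]
blank_1 0.29 485 96 [ 668.1331 -352.783    50.6291]
clamp_station 0.72 282 148 [619.991  -93.4869  13.2529]
guard_hinge 0.65 336 114 [ 663.4334 -160.4441   90.1328]
guard_bar 0.77 330 200 [ 558.2856 -150.0153   82.3947]
trace 0.79 [356.4, 236.0, 84.3, 33.9] 22.96623352894283 ((442.70458984375, -258.2373962402344), (120.37871551513672, 50.757843017578125), 87.23809814453125)
trace 0.76 [217.7, 116.5, 39.2, 89.3] 35.09309182995097 ((607.7052612304688, -30.5889949798584), (50.26104736328125, 119.20450592041016), 84.71115112304688)
trace 0.76 [191.6, 244.1, 72.3, 48.5] 22.890658130880524 ((440.95281982421875, 13.695384979248047), (49.26168441772461, 117.00527954101562), 11.916902542114258)
6669 12.652518099999497 ((622.4288940429688, -92.36670684814453), (226.71780395507812, 166.4832305908203), 84.88912963867188)
```

View pics/w1.png

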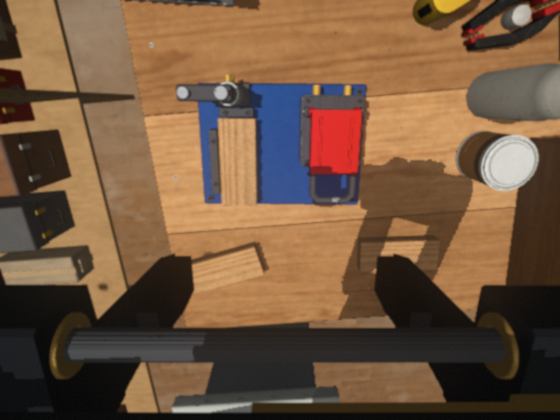

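```bash
sed -i 's/for k in (0,1)/for k in (0,)/' h.py
python3 - <<'E'
from h import *
go([442.7,-258.7,60],np.radians(-2.8))
E
```

```text
at [ 599.9 -101.9  351. ] shift(mm) [-142.3  170.4  291. ] share [-0.2846  0.3408  0.582 ] rot share [ 0.0003  0.     -1.5404] rows>= 12.9 joints [-0.36  0.19  1.38 -0.    1.58  1.3 ]
then, after turning, share [-0.3286 -0.2986  0.5819]
```

```bash
python3 -m crank '[[[0,0,0.01],[0,0,-0.119],1],[[0,0,0.01],[0,0,-0.119],1],[[0,0,0.01],[0,0,-0.119],1],[[0,0,0.01],[0,0,-0.119],1],[[0,0,0.01],[0,0,-0.119],1],[[0,0,0.01],[0,0,-0.119],1],[[0,0,0.01],[0,0,-0.119],1],[[0,0,0.01],[0,0,-0.119],1],[[0,0,0.01],[0,0,-0.119],1],[[0,0,0.01],[0,0,-0.119],1],[[0,0,0.01],[0,0,-0.119],1],[[0,0,0.01],[0,0,-0.119],1]]'
python3 -m crank '[[[0,0,0.01],[0,0,-0.112],1],[[-0.041,-0.037,0.04],[0,0,0],1],[[-0.041,-0.037,0.04],[0,0,0],1],[[-0.041,-0.037,0.04],[0,0,0],1],[[-0.041,-0.037,0.04],[0,0,0],1],[[-0.041,-0.037,0.04],[0,0,0],1],[[-0.041,-0.037,0.04],[0,0,0],1],[[-0.041,-0.037,0.04],[0,0,0],1],[[-0.041,-0.037,0.04],[0,0,0],1],[[0,0,0],[0,0,0],1],[[0,0,0],[0,0,0],1]]'
python3 - <<'E'
from h import *
go([442.7,-258.7,60],np.radians(-2.8))
f,P=look("wrist"); go([442.7,-258.7,4],np.radians(-2.8))
for d in trace("blank_1","wrist"):
    q=P[d["region"]]; q=q[~np.isnan(q[:,0])]; zt=np.percentile(q[:,2],70); q=q[abs(q[:,2]-zt)<4]
    print("trace",d["score"],d["bbox"],zt,cv2.minAreaRect(q[:,:2].astype(np.float32)))
E
```

```text
time_s: 3.87
position: [600.0, -101.9, 290.8]
ee_rot: [0.761, 0.648, 0.0, 0.0]
force: [0.5, 0.1, 0.5]
width: 88.0
grasp_force: 0.0
time_s: 4.78
position: [443.0, -258.4, 125.0]
ee_rot: [0.725, 0.689, 0.0, -0.001]
force: [0.0, 0.1, 0.8]
width: 87.8
grasp_force: 0.0
at [ 443.  -258.4  125. ] shift(mm) [-0.4 -0.2 65. ] share [-0.0007 -0.0004  0.13  ] rot share [-0.0014 -0.0014 -0.0029] rows>= 1.6 joints [-0.76  0.18  1.86  0.    1.11 -0.71]
then, after turning, share [-0.0005 -0.0006  0.13  ]
at [ 444.4 -258.3  126.1] shift(mm) [ -0.5  -1.8 122.1] share [-0.0009 -0.0035  0.2443] rot share [ 0.0004 -0.0001 -0.0013] rows>= 2.9 joints [-0.76  0.18  1.85  0.    1.11 -0.71]
then, after turning, share [-0.0009 -0.0034  0.2443]
trace 0.86 [249.9, 128.0, 69.0, 149.4] 23.016187771626843 ((442.07861328125, -258.3829650878906), (119.70674133300781, 50.050025939941406), 87.3844985961914)
```

```bash
python3 -m crank '[[[0,-0.002,0.06],[0,0,0],1],[[0,0,0.06],[0,0,0],1],[[0,0,0.06],[0,0,0],1],[[0,0,0.04],[0,0,0],1],[[0,0,0.02],[0,0,0],1],[[0,0,0],[0,0,0],1],[[0,0,0],[0,0,0],1],[[0,0,0],[0,0,0],0.5],[[0,0,0],[0,0,0],0.3],[[0,0,0],[0,0,0],0.3],[[0,0,0],[0,0,0],0.3],[[0,0,0],[0,0,0],0.3]]'
```

```text
time_s: 5.88
position: [444.2, -257.7, 6.4]
ee_rot: [0.724, 0.69, 0.0, 0.001]
force: [-0.1, 0.4, -0.9]
width: 57.0
grasp_force: 0.0
```

```bash
python3 -m crank '[[[0,0,0.005],[0,0,0],0.3],[[0,0,0],[0,0,0],0.3],[[0,0,0],[0,0,0],0.3],[[0,0,0],[0,0,0],0.3],[[0,0,0],[0,0,0],0.3],[[0,0,0],[0,0,0],0.3]]'
python3 - <<'E'
from h import *
print(manip.state()["grasp_force"])
go([607.6,-30.8,150],np.radians(-95.2))
E
```

```text
time_s: 6.38
position: [444.3, -257.9, 3.6]
ee_rot: [0.724, 0.69, 0.0, 0.001]
force: [-0.2, 1.0, 5.2]
width: 49.6
grasp_force: 30.0
30.000914661213756
at [ 444.3 -257.9    3.6] shift(mm) [ 234.4  152.5 -146.4] share [ 0.4689  0.305  -0.2928] rot share [ 0.0012 -0.0001  1.5414] rows>= 12.9 joints [-0.76  0.39  1.89 -0.    0.85 -0.71]
then, after turning, share [ 0.2842 -0.4818 -0.2927]
```

```bash
python3 -m crank '[[[0,0,-0.01],[0,0,0],0.3],[[0,0,-0.03],[0,0,0],0.3],[[0,0,-0.05],[0,0,0],0.3],[[0,0,-0.06],[0,0,0],0.3],[[0,0,-0.06],[0,0,0],0.3],[[0,0,-0.05],[0,0,0.05],0.3],[[0,0,-0.04],[0,0,0.1],0.3],[[0,0,0],[0,0,0.11],0.3],[[0,0,0],[0,0,0.11],0.3],[[0,0,0],[0,0,0.11],0.3],[[0,0,0],[0,0,0.11],0.3],[[0,0,0],[0,0,0.11],0.3]]'
python3 -m crank '[[[0,0,0],[0,0,0.11],0.3],[[0,0,0],[0,0,0.11],0.3],[[0,0,0],[0,0,0.11],0.3],[[0,0,0],[0,0,0.11],0.3],[[0,0,0],[0,0,0.11],0.3],[[0,0,0],[0,0,0.11],0.3],[[0,0,0],[0,0,0.11],0.3],[[0,0,0],[0,0,0.07],0.3],[[0,0,0],[0,0,0],0.3],[[0,0,0],[0,0,0],0.3]]'
python3 - <<'E'
from h import *
go([607.6,-30.8,150],np.radians(-95.2))
f,P=look("wrist"); np.save("w2.npy",P); cv2.imwrite("pics/w2.png",f["img"][...,::-1])
for d in trace("blank_1","wrist"):
    q=P[d["region"]]; q=q[~np.isnan(q[:,0])]; print(d["score"],d["bbox"],np.percentile(q[:,2],[5,50,95]))
    zt=np.percentile(q[:,2],70); q=q[abs(q[:,2]-zt)<5]
    print(cv2.minAreaRect(q[:,:2].astype(np.float32)))
E
```

```text
time_s: 7.38
position: [443.4, -257.1, 153.0]
ee_rot: [0.924, 0.382, -0.0, -0.0]
force: [-0.3, 0.2, -0.6]
width: 49.8
grasp_force: 30.0
time_s: 8.22
position: [443.5, -257.1, 153.0]
ee_rot: [0.999, -0.043, -0.0, -0.0]
force: [-0.7, -0.8, -0.9]
width: 49.9
grasp_force: 30.0
at [ 443.5 -257.1  153. ] shift(mm) [ 143.8 -239.7    3. ] share [ 0.2876 -0.4794  0.006 ] rot share [-0.0005  0.0006  0.0038] rows>= 6.7 joints [-0.76  0.14  1.84  0.    1.16  0.9 ]
then, after turning, share [ 0.2857 -0.4806  0.0059]
0.96 [0.0, 178.9, 61.4, 70.3] [ 4.5297 22.2004 23.5538]
((447.02288818359375, -19.98295783996582), (50.0391731262207, 50.956214904785156), 12.389893531799316)
0.79 [0.7, 24.9, 16.1, 72.3] [14.3125 19.086  26.8963]
((567.5001220703125, -52.952964782714844), (4.681885719299316, 46.1425666809082), 81.37012481689453)
0.7 [219.4, 148.8, 129.5, 253.4] [170.8122 171.9362 172.888 ]
((442.50445556640625, -257.1991271972656), (50.14812469482422, 120.61617279052734), 84.96245574951172)
0.21 [29.9, 4.0, 107.8, 61.2] [79.18   82.8078 84.4121]
((570.434814453125, -153.22732543945312), (58.29268264770508, 33.442134857177734), 84.8965072631836)
```

View pics/w2.png

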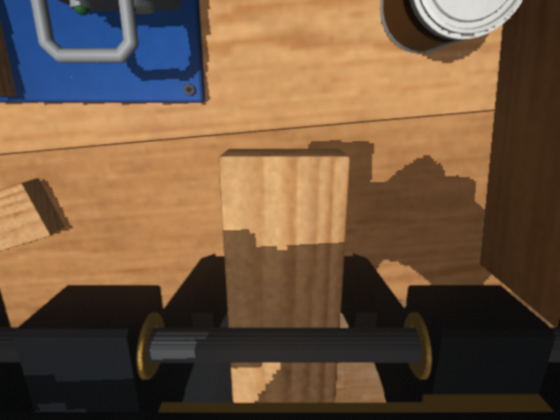

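```bash
python3 -m crank '[[[0.01,-0.03,-0.01],[0,0,0],0.3],[[0.02,-0.06,-0.016],[0,0,0],0.3],[[0.022,-0.078,-0.016],[0,0,0],0.3],[[0.022,-0.078,-0.016],[0,0,0],0.3],[[0.022,-0.078,-0.016],[0,0,0],0.3],[[0.022,-0.078,-0.016],[0,0,0],0.3],[[0.01,-0.04,-0.004],[0,0,0],0.3],[[0.004,-0.024,0],[0,0,0],0.3],[[0,0,0],[0,0,0],0.3],[[0,0,0],[0,0,0],0.3],[[0,0,0],[0,0,0],0.3]]'
python3 - <<'E'
from h import *
f,P=look("wrist"); go([608.6,-30.9,120],np.radians(-95.2)); np.save("w3.npy",P); save(f,"w3")
for d in trace("blank_1","wrist"):
    q=P[d["region"]]; q=q[~np.isnan(q[:,0])]; print(d["score"],d["bbox"],np.percentile(q[:,2],[5,50,95]))
    zt=np.percentile(q[:,2],70); q=q[abs(q[:,2]-zt)<5]
    print(cv2.minAreaRect(q[:,:2].astype(np.float32)))
print(place_of("nest","wrist"))
im=f["img"].astype(int); m=(im[...,2]>im[...,0]+40)&(abs(P[...,2]-12)<5)&(abs(P[...,0]-620)<150)&(abs(P[...,1]+90)<160)
print(m.sum(),np.median(P[m][:,2]),cv2.minAreaRect(P[m][:,:2].astype(np.float32)))
E
```

```text
time_s: 9.23
position: [529.7, -32.4, 199.6]
ee_rot: [0.999, -0.045, -0.001, 0.0]
force: [-0.3, 0.0, -0.7]
width: 49.8
grasp_force: 30.0
at [529.8 -32.6 199.7] shift(mm) [78.4 -8.9 79.6] share [ 0.1568 -0.0177  0.1592] rot share [0.0003 0.001  0.0001] rows>= 2.7 joints [-0.29  0.12  1.76 -0.    1.26  1.38]
then, after turning, share [ 0.1567 -0.0177  0.1594]
0.9 [242.9, 29.4, 61.3, 120.8] [33.4483 34.6612 35.935 ]
((617.4216918945312, -31.745161056518555), (49.75151062011719, 98.7940673828125), 85.06311798095703)
0.85 [216.1, 148.2, 133.9, 255.7] [217.4077 218.5869 219.5351]
((528.7872314453125, -32.496612548828125), (50.245872497558594, 120.5946044921875), 84.83149719238281)
0.49 [188.3, 251.4, 35.6, 20.5] [ 5.0943 13.9353 22.9907]
((455.64178466796875, 58.892826080322266), (5.4074506759643555, 39.296043395996094), 19.304574966430664)
[]
16227 12.673575317154246 ((612.5632934570312, -91.0827865600586), (227.01832580566406, 150.0774688720703), 84.93366241455078)
```

View pics/w3.png

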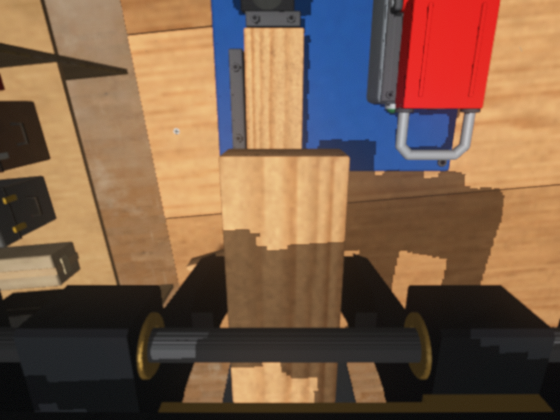

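```bash
python3 -m crank '[[[0.015,-0.002,0],[0,0,0],0.3],[[0.03,-0.003,0.01],[0,0,0],0.3],[[0.04,-0.005,0.02],[0,0,0],0.3],[[0.04,-0.004,0.04],[0,0,0],0.3],[[0.02,-0.002,0.05],[0,0,0],0.3],[[0.01,-0.001,0.05],[0,0,0],0.3],[[0,0,0.05],[0,0,0],0.3],[[0,0,0.04],[0,0,0],0.3],[[0,0,0.03],[0,0,0],0.3],[[0,0,0.014],[0,0,0],0.3],[[0,0,0],[0,0,0],0.3],[[0,0,0],[0,0,0],0.3]]'
python3 - <<'E'
from h import *
go([607.8,-31,39],np.radians(-95.2)); 
f,P=look("wrist")
for d in trace("blank_1","wrist")[:2]:
    q=P[d["region"]]; q=q[~np.isnan(q[:,0])]; zt=np.percentile(q[:,2],70); q=q[abs(q[:,2]-zt)<5]
    print(zt,cv2.minAreaRect(q[:,:2].astype(np.float32)))
E
```

```text
time_s: 10.38
position: [608.7, -30.1, 48.4]
ee_rot: [0.999, -0.045, 0.0, 0.0]
force: [0.3, -0.2, -0.9]
width: 49.8
grasp_force: 30.0
at [608.7 -30.1  48.4] shift(mm) [-0.8  1.   9.4] share [-0.0015  0.002   0.0188] rot share [ 0.     -0.0001  0.001 ] rows>= 0.2 joints [-0.24  0.48  1.64  0.    1.02  1.42]
then, after turning, share [-0.0015  0.002   0.0188]
67.64929195618393 ((607.491455078125, -30.12459945678711), (50.22248840332031, 120.89380645751953), 84.68243408203125)
34.035800748867885 ((667.2824096679688, -36.26667022705078), (48.31806182861328, 3.1164236068725586), 84.76605224609375)
```

```bash
python3 -m crank '[[[0,0.001,0.01],[0,0,0],0.3],[[0,0,0.006],[0,0,0],0.3],[[0,0,0.003],[0,0,0],0.3],[[0,0,0],[0,0,0],0.3],[[0,0,0],[0,0,0],0.3]]'
```

```text
time_s: 10.9
position: [608.2, -30.1, 38.7]
ee_rot: [0.999, -0.045, -0.0, -0.0]
force: [-0.4, 0.2, -0.6]
width: 49.7
grasp_force: 30.0
```

```bash
python3 -m crank '[[[0,0,0.002],[0,0,0],0.3],[[0,0,0],[0,0,0],0.3],[[0,0,0.001],[0,0,0],0.3],[[0,0,0],[0,0,0],0.3]]'; python3 -c "
from h import *
go([607.8,-31,38],np.radians(-95.2))"
```

```text
time_s: 11.23
position: [608.3, -30.2, 37.7]
ee_rot: [0.999, -0.045, 0.0, 0.0]
force: [-1.9, 0.7, 3.1]
width: 49.9
grasp_force: 30.0
at [608.3 -30.2  37.7] shift(mm) [-0.5  0.9 -0.3] share [-0.0009  0.0017 -0.0007] rot share [ 0.     -0.0001  0.0015] rows>= 0.0 joints [-0.24  0.5   1.64 -0.    1.    1.42]
then, after turning, share [-0.0009  0.0017 -0.0007]
```

```bash
python3 -m crank '[[[0,0,0],[0,0,0],0.65],[[0,0,0],[0,0,0],0.8],[[0,0,0],[0,0,0],0.8],[[0,0,0],[0,0,0],0.8],[[0,0,-0.01],[0,0,0],0.8],[[0,0,-0.03],[0,0,0],0.8],[[0,0,-0.06],[0,0,0],0.9],[[0,0,-0.06],[0,0,0],1],[[0,0,-0.06],[0,0,0],1],[[0,0,-0.06],[0,0,0],1],[[-0.06,0,-0.03],[0,0,0],1],[[-0.06,0,0],[0,0,0],1]]'
python3 - <<'E'
from h import *
f,P=look("wrist"); go([441.5,14,120],np.radians(12))
for d in trace("blank_1","wrist")[:3]:
    q=P[d["region"]]; q=q[~np.isnan(q[:,0])]; zt=np.percentile(q[:,2],70); q=q[abs(q[:,2]-zt)<5]
    print(d["bbox"],zt,cv2.minAreaRect(q[:,:2].astype(np.float32)))
E
```

```text
time_s: 12.23
position: [551.2, -25.7, 197.3]
ee_rot: [0.999, -0.045, 0.004, 0.001]
force: [0.3, 0.7, 0.1]
width: 87.8
grasp_force: 0.0
at [543.6 -23.7 193.3] shift(mm) [-104.9  -28.6   73.5] share [-0.2098 -0.0571  0.147 ] rot share [-0.0017  0.0014 -1.7841] rows>= 15.0 joints [-0.26  0.16  1.73 -0.    1.26  1.4 ]
then, after turning, share [ 0.1162 -0.1841  0.1466]
[195.6, 247.7, 119.2, 77.3] 22.87588329314453 ((439.3895568847656, 15.518211364746094), (51.784278869628906, 120.41764831542969), 12.151638984680176)
[249.7, 53.6, 66.2, 146.9] 57.0496155281724 ((607.3995361328125, -30.175411224365234), (50.15766906738281, 119.68045806884766), 84.87366485595703)
```

```bash
python3 -m crank '[[[-0.02,0,0],[0,0,-0.119],1],[[-0.02,0,0],[0,0,-0.119],1],[[0,0,0],[0,0,-0.119],1],[[0,0,0],[0,0,-0.119],1],[[0,0,0],[0,0,-0.119],1],[[0,0,0],[0,0,-0.119],1],[[0,0,0],[0,0,-0.119],1],[[0,0,0],[0,0,-0.119],1],[[0,0,0],[0,0,-0.119],1],[[0,0,0],[0,0,-0.119],1],[[0,0,0],[0,0,-0.119],1],[[0,0,0],[0,0,-0.119],1]]'
python3 -m crank '[[[0,0,0],[0,0,-0.119],1],[[0,0,0],[0,0,-0.119],1],[[0,0,0],[0,0,-0.118],1],[[0,0,0],[0,0,0],1],[[0,0,0],[0,0,0],1]]'
python3 -c "
from h import *
go([440,14.5,120],np.radians(12))"
```

```text
time_s: 13.33
position: [529.1, -24.4, 192.3]
ee_rot: [0.761, 0.649, 0.0, 0.0]
force: [0.3, 0.3, -0.5]
width: 88.3
grasp_force: 0.0
time_s: 13.75
position: [528.9, -24.4, 192.2]
ee_rot: [0.631, 0.776, 0.0, 0.0]
force: [-0.4, 0.2, 0.1]
width: 88.1
grasp_force: 0.0
at [528.9 -24.4 192.2] shift(mm) [ 56.1 -79.1  72.2] share [ 0.1122 -0.1583  0.1444] rot share [ 0.0001  0.     -0.0049] rows>= 2.9 joints [-0.27  0.13  1.77  0.    1.25 -0.47]
then, after turning, share [ 0.113  -0.1577  0.1444]
```

```bash
python3 -m crank '[[[0.028,-0.04,0.036],[0,0,-0.005],1],[[0.028,-0.04,0.036],[0,0,0],1],[[0.028,-0.04,0.036],[0,0,0],1],[[0.028,-0.038,0.036],[0,0,0],1],[[0,0,0],[0,0,0],1],[[0,0,0],[0,0,0],1],[[0,0,0],[0,0,0],1]]'
python3 - <<'E'
from h import *
f,P=look("wrist"); 
for d in trace("blank_1","wrist")[:3]:
    q=P[d["region"]]; q=q[~np.isnan(q[:,0])]; zt=np.percentile(q[:,2],70); q=q[abs(q[:,2]-zt)<5]
    r=cv2.minAreaRect(q[:,:2].astype(np.float32)); print(d["bbox"],zt,r)
go([440.5,14.5,3.8],np.radians(12))
E
```

```text
time_s: 14.33
position: [441.0, 13.4, 121.2]
ee_rot: [0.629, 0.778, 0.0, 0.001]
force: [0.3, -0.2, -0.9]
width: 87.7
grasp_force: 0.0
[409.3, 251.3, 104.5, 32.3] 30.38432703736565 ((592.4017944335938, -4.0161943435668945), (6.679661273956299, 87.5369644165039), 88.27838134765625)
[418.2, 261.0, 76.9, 60.2] 56.83925188093526 ((576.0789794921875, -7.756927490234375), (22.228702545166016, 52.705814361572266), 58.60749053955078)
[247.5, 124.0, 70.0, 156.9] 23.024711602221444 ((439.362060546875, 15.023239135742188), (50.097068786621094, 120.31502532958984), 12.181828498840332)
at [441.6  13.1 121.6] shift(mm) [  1.7  -1.1 117.8] share [ 0.0035 -0.0022  0.2355] rot share [0.0027 0.0013 0.0023] rows>= 2.8 joints [-0.24  0.03  2.04 -0.    1.08 -0.45]
then, after turning, share [ 0.0031 -0.0015  0.2355]
```

```bash
python3 -m crank '[[[0.004,-0.004,0.06],[0,0,0],1],[[0,0,0.06],[0,0,0],1],[[0,0,0.06],[0,0,0],1],[[0,0,0.04],[0,0,0],1],[[0,0,0.0155],[0,0,0],0.8],[[0,0,0],[0,0,0],0.6],[[0,0,0],[0,0,0],0.5],[[0,0,0],[0,0,0],0.3],[[0,0,0],[0,0,0],0.3],[[0,0,0],[0,0,0],0.3],[[0,0,0],[0,0,0],0.3],[[0,0,0],[0,0,0],0.3]]'
```

```text
time_s: 15.43
position: [438.0, 15.1, 3.3]
ee_rot: [0.628, 0.778, 0.0, 0.001]
force: [-1.1, 0.9, 5.8]
width: 49.8
grasp_force: 30.0
```

```bash
python3 -m crank '[[[0,0,-0.01],[0,0,0],0.3],[[0,0,-0.03],[0,0,0],0.3],[[0,0,-0.05],[0,0,0],0.3],[[0,0,-0.06],[0,0,0],0.3],[[0,0,-0.06],[0,0,0],0.3],[[0,0,-0.06],[0,0,0.05],0.3],[[0,0,-0.06],[0,0,0.1],0.3],[[0,0,-0.04],[0,0,0.11],0.3],[[0,0,-0.02],[0,0,0.11],0.3],[[0,0,0],[0,0,0.11],0.3],[[0,0,0],[0,0,0.11],0.3],[[0,0,0],[0,0,0.11],0.3]]'
python3 -m crank '[[[0,0,0],[0,0,0.11],0.3],[[0,0,0],[0,0,0.11],0.3],[[0,0,0],[0,0,0.11],0.3],[[0,0,0],[0,0,0.11],0.3],[[0,0,0],[0,0,0.11],0.3],[[0,0,0],[0,0,0.11],0.3],[[0,0,0],[0,0,0.11],0.3],[[0,0,0],[0,0,0.11],0.3],[[0,0,0],[0,0,0.11],0.3],[[0,0,0],[0,0,0.095],0.3],[[0,0,0],[0,0,0],0.3],[[0,0,0],[0,0,0],0.3]]'
python3 -c "
from h import *
go([530,-24.5,200],np.radians(-95.2))"
```

```text
time_s: 16.43
position: [436.8, 15.5, 197.9]
ee_rot: [0.866, 0.499, 0.0, 0.0]
force: [-0.0, 1.1, -0.9]
width: 49.6
grasp_force: 30.0
time_s: 17.43
position: [436.8, 15.5, 197.4]
ee_rot: [0.999, -0.041, -0.0, -0.0]
force: [-1.0, -0.8, -0.3]
width: 49.5
grasp_force: 30.0
at [436.8  15.5 197.4] shift(mm) [96.2 32.2 -2.6] share [ 0.1924  0.0644 -0.0052] rot share [-0.      0.0005  0.0085] rows>= 2.4 joints [-0.24 -0.1   1.98 -0.    1.26  1.42]
then, after turning, share [ 0.1929  0.0627 -0.0051]
```

```bash
python3 -m crank '[[[0.02,0.006,0],[0,0,0.0085],0.3],[[0.04,0.013,0],[0,0,0],0.3],[[0.05,0.017,-0.002],[0,0,0],0.3],[[0.045,0.015,-0.003],[0,0,0],0.3],[[0.025,0.008,0],[0,0,0],0.3],[[0.013,0.004,0],[0,0,0],0.3],[[0,0,0],[0,0,0],0.3],[[0,0,0],[0,0,0],0.3],[[0,0,0],[0,0,0],0.3]]'
python3 - <<'E'
from h import *
f,P=look("wrist"); go([608.3,-30.2,70],np.radians(-95.2)); np.save("w4.npy",P)
for d in trace("blank_1","wrist")[:3]:
    q=P[d["region"]]; q=q[~np.isnan(q[:,0])]; zt=np.percentile(q[:,2],70); q=q[abs(q[:,2]-zt)<5]
    r=cv2.minAreaRect(q[:,:2].astype(np.float32)); print(d["bbox"],zt,r)
E
```

```text
time_s: 18.18
position: [529.5, -24.5, 199.6]
ee_rot: [0.999, -0.047, -0.001, -0.0]
force: [-0.5, 0.4, 0.3]
width: 49.8
grasp_force: 30.0
at [529.5 -24.5 199.8] shift(mm) [ 79.   -1.6 129.7] share [ 0.1581 -0.0033  0.2595] rot share [-0.0002  0.0006 -0.0023] rows>= 3.6 joints [-0.27  0.12  1.76  0.    1.26  1.39]
then, after turning, share [ 0.1579 -0.0029  0.2596]
[248.5, 19.5, 65.3, 130.5] 57.029598850917324 ((619.0532836914062, -31.182605743408203), (50.16347122192383, 96.89118194580078), 84.86267852783203)
[218.2, 148.5, 131.4, 253.7] 219.21989833733298 ((528.7747802734375, -24.986488342285156), (50.845462799072266, 121.05171966552734), 84.8206558227539)
```

```bash
python3 -m crank '[[[0.015,0,0],[0,0,0],0.3],[[0.03,-0.001,0.01],[0,0,0],0.3],[[0.04,-0.001,0.02],[0,0,0],0.3],[[0.04,-0.001,0.035],[0,0,0],0.3],[[0.02,-0.0006,0.05],[0,0,0],0.3],[[0.013,0,0.05],[0,0,0],0.3],[[0,0,0.046],[0,0,0],0.3],[[0,0,0.03],[0,0,0],0.3],[[0,0,0.015],[0,0,0],0.3],[[0,0,0],[0,0,0],0.3],[[0,0,0],[0,0,0],0.3],[[0,0,0],[0,0,0],0.3]]'
python3 - <<'E'
from h import *
f,P=look("wrist"); go([608.2,-30,60],np.radians(-95.2)); 
for d in trace("blank_1","wrist")[:2]:
    q=P[d["region"]]; q=q[~np.isnan(q[:,0])]; zt=np.percentile(q[:,2],70); q=q[abs(q[:,2]-zt)<5]
    print(zt,cv2.minAreaRect(q[:,:2].astype(np.float32)))
E
```

```text
time_s: 19.28
position: [610.3, -30.8, 73.5]
ee_rot: [0.999, -0.047, 0.001, 0.0]
force: [-0.5, -0.7, 0.1]
width: 49.9
grasp_force: 30.0
at [610.3 -30.8  73.7] shift(mm) [-2.2 -0.6 13.7] share [-0.0044 -0.0012  0.0274] rot share [ 0.0004 -0.0028 -0.0029] rows>= 0.3 joints [-0.24  0.45  1.63  0.    1.06  1.42]
then, after turning, share [-0.0043 -0.0012  0.0274]
93.19133091540724 ((609.4351806640625, -30.740005493164062), (50.23163986206055, 121.04246520996094), 84.6712646484375)
29.396975514975605 ((667.771484375, -36.676673889160156), (45.834346771240234, 2.107637882232666), 84.70915222167969)
```

```bash
python3 -m crank '[[[-0.004,-0.001,0.01],[0,0,-0.002],0.3],[[0,0,0.008],[0,0,0],0.3],[[0,0,0.005],[0,0,0],0.3],[[0,0,0.003],[0,0,0],0.3],[[0,0,0],[0,0,0],0.3],[[0,0,0],[0,0,0],0.3]]'
```

```text
time_s: 19.88
position: [607.1, -29.9, 59.3]
ee_rot: [0.999, -0.046, -0.0, 0.0]
force: [-2.1, 0.8, 5.2]
width: 49.3
grasp_force: 30.0
```

```bash
python3 -m crank '[[[0,0,0],[0,0,0],0.65],[[0,0,0],[0,0,0],0.8],[[0,0,0],[0,0,0],0.8],[[0,0,0],[0,0,0],0.8],[[0,0,-0.01],[0,0,0],0.8],[[0,0,-0.03],[0,0,0],0.8],[[0,0,-0.06],[0,0,0],0.9],[[0,0,-0.06],[0,0,0],1],[[0,0,-0.06],[0,0,0],1],[[0,0,-0.06],[0,0,0],1],[[-0.06,0.04,-0.03],[0,0,0],0.5],[[-0.04,0.03,0],[0,0,0],0.3]]'
python3 -m crank '[[[0,0,0],[0,0,0],0.25],[[0,0,0],[0,0,0],0.25],[[0,0,0],[0,0,0],0.25],[[0,0,0],[0,0,0],0.25]]'
python3 - <<'E'
from h import *
f,P=look("wrist"); np.save("w5.npy",P);save(f,"w5"); go([555,-152,120],np.radians(-5.2))
for t in ("blank_1","guard_bar","clamp_station"):
  for d in trace(t,"wrist")[:3]:
    q=P[d["region"]]; q=q[~np.isnan(q[:,0])]; zt=np.percentile(q[:,2],70); q=q[abs(q[:,2]-zt)<5]
    print(t,d["score"],d["bbox"],zt,cv2.minAreaRect(q[:,:2].astype(np.float32)))
for t in ("guard_hinge","guard_bar","nest"):
    for d in place_of(t,"wrist"):
        u,v=np.round(d["position"]).astype(int); print(t,d["score"],u,v,P[min(max(v,0),419),min(max(u,0),559)])
im=f["img"].astype(int); red=(im[...,0]>130)&(im[...,1]<70)&(im[...,2]<70)&(P[...,2]>60)
print(red.sum(),np.nanmedian(P[red][:,2]),cv2.minAreaRect(P[red][:,:2].astype(np.float32)))
E
```

```text
time_s: 20.88
position: [555.7, -60.9, 218.8]
ee_rot: [0.999, -0.045, 0.004, 0.001]
force: [-0.7, -0.2, 0.0]
width: 76.9
grasp_force: 0.0
time_s: 21.22
position: [554.7, -59.8, 213.6]
ee_rot: [0.999, -0.046, -0.0, -0.0]
force: [-0.2, -0.4, 0.4]
width: 50.5
grasp_force: 0.0
at [554.6 -59.7 213.5] shift(mm) [ 8.8 91.9 93.5] share [0.0177 0.1839 0.1869] rot share [-0.0007  0.0002 -1.5004] rows>= 12.6 joints [-0.32  0.17  1.68  0.    1.3   1.34]
then, after turning, share [-0.1838  0.0175  0.187 ]
blank_1 0.77 [207.8, 59.9, 66.0, 148.5] 78.99011460837417 ((606.9984130859375, -29.847835540771484), (50.234954833984375, 119.53348541259766), 84.60257720947266)
blank_1 0.41 [271.8, 69.5, 2.5, 12.7] 33.93006413496488 ((656.8279418945312, -60.05422592163086), (0.7853347659111023, 9.192306518554688), 84.35411834716797)
guard_bar 0.97 [355.6, 38.7, 92.2, 153.0] 89.98196225704635 ((613.1355590820312, -155.96319580078125), (59.47589111328125, 111.3629150390625), 84.76832580566406)
clamp_station 0.84 [150.7, 0.8, 299.0, 196.0] 83.17088107791741 ((622.6514892578125, -84.23484802246094), (210.6278076171875, 116.35946655273438), 81.46163940429688)
guard_hinge 0.6 400 48 [ 662.2293 -154.9787   89.9124]
guard_hinge 0.43 313 112 [620.489  -95.0372  12.7827]
guard_bar 0.74 391 186 [ 557.3217 -150.6973   83.4514]
nest 0.56 310 111 [621.6864 -92.1982  12.1551]
8074 89.70398476543909 ((631.009521484375, -157.4981689453125), (59.51912307739258, 79.4641342163086), 85.5908432006836)
```

View pics/w5.png

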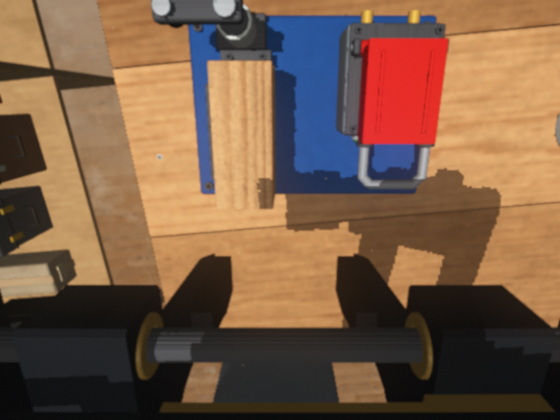

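```bash
python3 -m crank '[[[0,0.015,0],[0,0,-0.119],0.25],[[0,0.015,0],[0,0,-0.119],0.25],[[0,0,0],[0,0,-0.119],0.25],[[0,0,0],[0,0,-0.119],0.25],[[0,0,0],[0,0,-0.119],0.25],[[0,0,0],[0,0,-0.119],0.25],[[0,0,0],[0,0,-0.119],0.25],[[0,0,0],[0,0,-0.119],0.25],[[0,0,0],[0,0,-0.119],0.25],[[0,0,0],[0,0,-0.119],0.25],[[0,0,0],[0,0,-0.119],0.25],[[0,0,0],[0,0,-0.119],0.25]]'
python3 -m crank '[[[0,0,0],[0,0,-0.072],0.25],[[0,0,0],[0,0,0],0.25]]'
python3 - <<'E'
from h import *
P=np.load("w5.npy"); Q=P[~np.isnan(P[...,0])]
def st(Q,yaw=-5.15,c=(622.4,-92.4)):
    a=np.radians(yaw); d=Q[:,:2]-np.array(c); return np.c_[d[:,0]*np.cos(a)+d[:,1]*np.sin(a),-d[:,0]*np.sin(a)+d[:,1]*np.cos(a),Q[:,2]]
S=st(Q); m=(abs(S[:,1]+65)<16)&(S[:,0]>-75)&(S[:,0]<-30)&(S[:,2]>70)&(S[:,2]<90)
B=S[m]; print("bar",m.sum(),np.median(B,0),B.min(0),B.max(0)); 
m=(abs(S[:,1]+65)<20)&(S[:,2]>86)&(S[:,2]<94)&(S[:,0]<80); print("body x",np.percentile(S[m][:,0],[0,1,99,100]))
m=(S[:,2]>86)&(S[:,2]<94)&(abs(S[:,0]-10)<15)&(S[:,1]<0); print("body y",np.percentile(S[m][:,1],[0,1,99,100]))
m=(S[:,2]>70)&(S[:,2]<86)&(abs(S[:,0]+36)<6)&(S[:,1]<0); print("rods y",np.percentile(S[m][:,1],[0,1,50,99,100]))
a=np.radians(-5.15); b=np.median(B,0); w=[622.4+b[0]*np.cos(a)-b[1]*np.sin(a),-92.4+b[0]*np.sin(a)+b[1]*np.cos(a)]; print("bar world",w)
go([w[0],-151,110],np.radians(-5.2))
E
```

```text
time_s: 22.57
position: [553.8, -75.1, 213.9]
ee_rot: [0.762, 0.648, -0.0, -0.0]
force: [-0.4, 0.7, 0.3]
width: 22.0
grasp_force: 0.0
time_s: 22.73
position: [553.8, -75.0, 213.9]
ee_rot: [0.738, 0.675, -0.0, -0.0]
force: [0.4, 0.1, 0.9]
width: 22.3
grasp_force: 0.0
bar 340 [-57.868  -65.0422  82.9876] [-61.8156 -80.8173  80.1413] [-54.7019 -49.2767  85.0147]
body x [-25.929  -22.5199  51.5959  52.289 ]
body y [-93.8077 -92.7775 -35.6183 -35.2252]
rods y [-93.0059 -92.636  -85.3999 -35.4629 -35.4139]
bar world [np.float64(558.9271501193857), np.float64(-151.98521467135808)]
at [553.8 -75.  213.9] shift(mm) [-75.2  11.9 103.9] share [-0.1504  0.0238  0.2077] rot share [-0.0001 -0.0001  0.0016] rows>= 3.1 joints [-0.35  0.17  1.67  0.    1.3  -0.26]
then, after turning, share [-0.1503  0.0241  0.2078]
```

```bash
python3 -m crank '[[[-0.04,0.006,0.05],[0,0,0],0.25],[[-0.04,0.006,0.055],[0,0,0],0.25],[[-0.04,0.006,0.055],[0,0,0],0.25],[[-0.0315,0.006,0.048],[0,0,0],0.25],[[0,0,0],[0,0,0],0.25],[[0,0,0],[0,0,0],0.25],[[0,0,0],[0,0,0],0.25]]'
python3 -c "
from h import *
go([558.7,-151.6,60.5],np.radians(-5.2))"
```

```text
time_s: 23.32
position: [559.3, -151.4, 110.9]
ee_rot: [0.739, 0.673, 0.0, 0.0]
force: [-0.6, -0.1, 0.5]
width: 22.2
grasp_force: 0.0
at [ 559.3 -151.4  110.9] shift(mm) [-0.3 -0.6 50.4] share [-0.0006 -0.0012  0.1008] rot share [ 0.0008 -0.     -0.0023] rows>= 1.2 joints [-0.47  0.33  1.7   0.    1.11 -0.38]
then, after turning, share [-0.0005 -0.0011  0.1008]
```

```bash
python3 -m crank '[[[0,-0.001,0.02],[0,0,0],0.25],[[0,0,0.03],[0,0,0],0.25],[[0,0,0.03],[0,0,0],0.25],[[0,0,0.02],[0,0,0],0.25],[[0,0,0],[0,0,0],0.25],[[0,0,0],[0,0,0],0.25]]'
python3 -m crank '[[[0,0,0],[0,0,0],0.1],[[0,0,0],[0,0,0],0],[[0,0,0],[0,0,0],0],[[0,0,0],[0,0,0],0],[[0,0,0],[0,0,0],0],[[0,0,0],[0,0,0],0]]'
```

```text
time_s: 23.82
position: [558.3, -151.1, 60.1]
ee_rot: [0.739, 0.674, 0.0, -0.0]
force: [-0.2, -0.2, 0.2]
width: 22.1
grasp_force: 0.0
time_s: 24.32
position: [558.4, -151.8, 60.9]
ee_rot: [0.739, 0.674, 0.0, 0.0]
force: [-2.9, 1.9, 6.0]
width: 5.9
grasp_force: 29.2
```

```bash
python3 -c "
import numpy as np
a=np.radians(6.9+np.arange(0,17)*5.3); p=108.8*np.c_[-np.cos(a),-np.sin(a)]; print(np.degrees(a[-1]-a[0])); print(np.round(np.diff(p,axis=0)/500,4).tolist())"
```

```text
84.80000000000001
[[0.0033, -0.0198], [0.0052, -0.0194], [0.0069, -0.0189], [0.0086, -0.0182], [0.0103, -0.0173], [0.0118, -0.0163], [0.0133, -0.0151], [0.0146, -0.0138], [0.0158, -0.0124], [0.0169, -0.0109], [0.0179, -0.0093], [0.0186, -0.0076], [0.0193, -0.0058], [0.0197, -0.004], [0.02, -0.0022], [0.0201, -0.0003]]
```

```bash
python3 -m crank '[[[0,0.0033,-0.0198],[0,0,0],0],[[0,0.0052,-0.0194],[0,0,0],0],[[0,0.0069,-0.0189],[0,0,0],0],[[0,0.0086,-0.0182],[0,0,0],0],[[0,0.0103,-0.0173],[0,0,0],0],[[0,0.0118,-0.0163],[0,0,0],0]]'
```

```text
time_s: 24.82
position: [582.7, -154.0, 116.1]
ee_rot: [0.739, 0.674, 0.001, 0.001]
force: [10.0, -2.7, -10.5]
width: 5.8
grasp_force: 30.4
```

```bash
python3 -m crank '[[[0,0.0133,-0.0151],[0,0,0],0],[[0,0.0146,-0.0138],[0,0,0],0],[[0,0.0158,-0.0124],[0,0,0],0],[[0,0.0169,-0.0109],[0,0,0],0],[[0,0.0179,-0.0093],[0,0,0],0],[[0,0,0],[0,0,0],0]]'
```

```text
time_s: 25.32
position: [621.2, -157.3, 144.0]
ee_rot: [0.739, 0.674, -0.0, -0.0]
force: [4.6, -2.3, -14.9]
width: 5.8
grasp_force: 30.7
```

```bash
python3 -m crank '[[[0,0.0186,-0.006],[0,0,0],0],[[0,0.0193,-0.0045],[0,0,0],0],[[0,0.0197,-0.003],[0,0,0],0],[[0,0.02,-0.0016],[0,0,0],0],[[0,0.018,0],[0,0,0],0],[[0,0,0],[0,0,0],0]]'
python3 -c "
from h import *
go([665.7-5,-161.5,155],np.radians(-5.2))"
```

```text
time_s: 25.82
position: [667.7, -161.6, 151.9]
ee_rot: [0.739, 0.674, -0.001, -0.001]
force: [-0.7, -1.4, -4.7]
width: 5.1
grasp_force: 30.1
at [ 667.7 -161.6  151.9] shift(mm) [-0.6 -7.  -3.1] share [-0.0011 -0.014  -0.0063] rot share [-0.0031 -0.0005 -0.0009] rows>= 0.2 joints [-0.41  0.5   1.37 -0.    1.27 -0.32]
then, after turning, share [-0.0011 -0.014  -0.0063]
```

```bash
python3 -m crank '[[[0,0.012,0],[0,0,0],0],[[0,0.012,0.001],[0,0,0],0],[[0,0,0],[0,0,0],0],[[0,0,0],[0,0,0],0]]'
```

```text
time_s: 26.15
position: [678.6, -162.6, 150.9]
ee_rot: [0.739, 0.674, -0.001, -0.002]
force: [-3.4, -2.7, -14.6]
width: 5.1
grasp_force: 30.7
```

```bash
python3 -m crank '[[[0,0,0],[0,0,0],0.15],[[0,0,0],[0,0,0],0.3],[[0,0,0],[0,0,0],0.3],[[0,0,0],[0,0,0],0.3],[[0,0,-0.02],[0,0,0],0.3],[[0,0,-0.05],[0,0,0],0.3],[[0,0,-0.05],[0,0,0],0.3],[[0,0,-0.05],[0,0,0],0.3],[[0,0,-0.02],[0,0,0],0.2],[[0,0,0],[0,0,0],0]]'
python3 - <<'E'
from h import *
f,P=look("side"); save(f,"side2"); cv2.imwrite("pics/side2c.png",cv2.resize(f["img"][150:290,220:420,::-1],None,fx=3,fy=3))
go([622.4+11.8*.996-64.7*.0898-4,-92.4-11.8*.0898-64.7*.996,240],np.radians(-95.2))
E
```

```text
time_s: 26.98
position: [681.7, -163.4, 252.9]
ee_rot: [0.739, 0.674, 0.002, 0.004]
force: [-0.6, -0.3, -0.6]
width: 15.2
grasp_force: 0.0
at [ 680.7 -163.1  250. ] shift(mm) [ -0.  -56.7   9.7] share [-0.     -0.1133  0.0195] rot share [ 0.0039 -0.0021  1.4991] rows>= 12.6 joints [-0.4   0.44  1.25  0.    1.44 -0.31]
then, after turning, share [-0.1132 -0.0001  0.0199]
```

View pics/side2c.png

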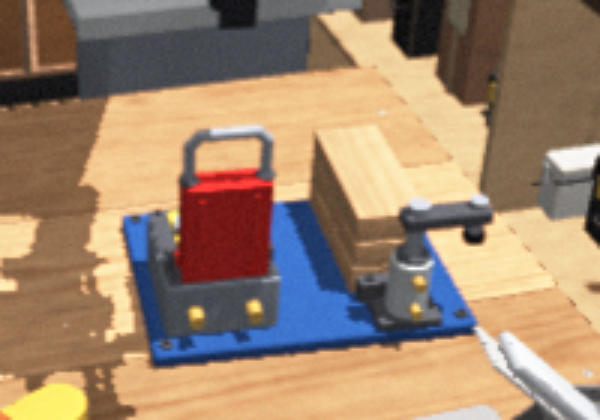

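```bash
python3 -m crank '[[[0,-0.06,0],[0,0,-0.119],0],[[0,-0.055,0],[0,0,-0.119],0],[[0,0,0],[0,0,-0.119],0],[[0,0,0],[0,0,-0.119],0],[[0,0,0],[0,0,-0.119],0],[[0,0,0],[0,0,-0.119],0],[[0,0,0],[0,0,-0.119],0],[[0,0,0],[0,0,-0.119],0],[[0,0,0],[0,0,-0.119],0],[[0,0,0],[0,0,-0.119],0],[[0,0,0],[0,0,-0.119],0],[[0,0,0],[0,0,-0.119],0]]'
python3 -m crank '[[[0,0,0],[0,0,-0.072],0],[[0,0,0],[0,0,0],0],[[0,0,0],[0,0,0],0]]'
python3 - <<'E'
from h import *
go([625.3,-157.7,100],np.radians(84.8)); f,P=look("top"); im=f["img"].astype(int)
print(np.radians(manip.state()["width"]))
g=(im[...,1]>im[...,0]+30)&(im[...,1]>im[...,2]+30)&(abs(P[...,0]-630)<60)&(abs(P[...,1]+158)<60)
print(g.sum(), P[g].mean(0) if g.any() else None)
f,P=look("wrist"); im=f["img"].astype(int); save(f,"w6")
g=(im[...,1]>im[...,0]+30)&(im[...,1]>im[...,2]+30)&(abs(P[...,0]-630)<60)&(abs(P[...,1]+158)<60)
print(g.sum(), P[g].mean(0) if g.any() else None)
E
```

```text
time_s: 28.03
position: [621.5, -160.5, 245.2]
ee_rot: [0.08, 0.997, 0.001, -0.002]
force: [0.2, -0.5, -0.2]
width: 0.5
grasp_force: 0.0
time_s: 28.28
position: [621.7, -160.6, 245.9]
ee_rot: [0.047, 0.999, 0.001, -0.001]
force: [0.3, 0.2, 0.2]
width: 0.4
grasp_force: 0.0
at [ 621.7 -160.6  245.9] shift(mm) [ -3.7   3.1 145.9] share [-0.0073  0.0062  0.2917] rot share [ 0.001  -0.0025 -0.0035] rows>= 3.5 joints [-0.44  0.32  1.42  0.    1.4  -1.91]
then, after turning, share [-0.0066  0.0065  0.2917]
0.008523001100601342
0 None
629 [ 627.2664 -157.0337   79.4501]
```

```bash
python3 -m crank '[[[-0.0066,0.0065,0.03],[0.001,-0.0025,-0.0035],0],[[0,0,0.05],[0,0,0],0],[[0,0,0.06],[0,0,0],0],[[0,0,0.06],[0,0,0],0],[[0,0,0.05],[0,0,0],0],[[0,0,0.03],[0,0,0],0],[[0,0,0.02],[0,0,0],0],[[0,0,0],[0,0,0],0],[[0,0,0],[0,0,0],0],[[0,0,0],[0,0,0],0]]'
```

```text
time_s: 29.22
position: [627.4, -158.6, 99.2]
ee_rot: [0.044, 0.999, -0.001, 0.002]
force: [-0.4, 0.2, 0.1]
width: 0.4
grasp_force: 0.0
```

```bash
python3 -m crank '[[[0.005,0,0.008],[0,0,0],0],[[0,0,0.008],[0,0,0],0],[[0,0,0.008],[0,0,0],0],[[0,0,0.004],[0,0,0],0],[[0,0,0],[0,0,0],0],[[0,0,0],[0,0,0],0]]'
python3 -m crank '[[[0,0,0.004],[0,0,0],0],[[0,0,0],[0,0,0],0],[[0,0,0],[0,0,0],0]]'
python3 -m crank '[[[0,0,0.003],[0,0,0],0],[[0,0,0],[0,0,0],0],[[0,0,0],[0,0,0],0]]'
```

```text
time_s: 29.72
position: [623.8, -158.0, 83.5]
ee_rot: [0.044, 0.999, -0.001, 0.001]
force: [-0.3, -1.0, -0.2]
width: 0.7
grasp_force: 0.0
time_s: 29.97
position: [623.9, -158.0, 81.6]
ee_rot: [0.044, 0.999, -0.001, 0.001]
force: [0.2, -0.8, 0.6]
width: 0.3
grasp_force: 0.0
time_s: 30.22
position: [623.9, -158.0, 80.1]
ee_rot: [0.044, 0.999, -0.001, 0.001]
force: [-1.0, -0.0, -0.6]
width: 0.4
grasp_force: 0.0
```

```bash
python3 -m crank '[[[0,0,0.003],[0,0,0],0],[[0,0,0],[0,0,0],0],[[0,0,0],[0,0,0],0]]'
python3 -m crank '[[[0,0,0.003],[0,0,0],0],[[0,0,0],[0,0,0],0],[[0,0,0],[0,0,0],0]]'
python3 -m crank '[[[0,0,0.003],[0,0,0],0],[[0,0,0],[0,0,0],0],[[0,0,0],[0,0,0],0]]'
```

```text
time_s: 30.47
position: [624.1, -158.1, 79.1]
ee_rot: [0.044, 0.999, -0.001, 0.001]
force: [-0.7, 0.5, 2.7]
width: 0.4
grasp_force: 1.3
time_s: 30.72
position: [624.2, -158.1, 77.6]
ee_rot: [0.044, 0.999, -0.001, 0.002]
force: [-0.5, -0.8, 3.9]
width: 0.8
grasp_force: 2.1
time_s: 30.97
position: [624.2, -158.1, 76.1]
ee_rot: [0.044, 0.999, -0.001, 0.002]
force: [-0.7, 0.1, 6.4]
width: 0.8
grasp_force: 2.9
```

```bash
python3 -m crank '[[[0,0,0.003],[0,0,0],0],[[0,0,0],[0,0,0],0],[[0,0,0],[0,0,0],0]]'
python3 -m crank '[[[0,0,0.002],[0,0,0],0],[[0,0,0],[0,0,0],0],[[0,0,0],[0,0,0],0]]'
python3 -m crank '[[[0,0,0.001],[0,0,0],0],[[0,0,0],[0,0,0],0],[[0,0,0],[0,0,0],0]]'
```

```text
time_s: 31.22
position: [624.2, -158.1, 74.8]
ee_rot: [0.044, 0.999, -0.001, 0.002]
force: [-1.2, 1.4, 7.7]
width: 0.8
grasp_force: 3.6
time_s: 31.47
position: [624.2, -158.1, 73.9]
ee_rot: [0.044, 0.999, -0.001, 0.002]
force: [-2.3, 0.7, 8.3]
width: 0.1
grasp_force: 4.0
time_s: 31.72
position: [624.2, -158.1, 73.5]
ee_rot: [0.044, 0.999, -0.001, 0.002]
force: [-2.6, 1.4, 8.3]
width: 0.4
grasp_force: 4.2
```

One more half millimetre at a time until the force shows the stop, then hold.

```bash
python3 -m crank '[[[0,0,0.001],[0,0,0],0],[[0,0,0],[0,0,0],0],[[0,0,0],[0,0,0],0]]'
python3 -m crank '[[[0,0,0.0006],[0,0,0],0],[[0,0,0],[0,0,0],0],[[0,0,0],[0,0,0],0]]'
```

```text
time_s: 31.97
position: [624.2, -158.1, 73.2]
ee_rot: [0.044, 0.999, -0.001, 0.002]
force: [-3.2, 0.6, 9.7]
width: 0.6
grasp_force: 4.7
time_s: 32.22
position: [624.2, -158.1, 73.2]
ee_rot: [0.044, 0.999, -0.001, 0.002]
force: [-3.5, 1.8, 10.8]
width: 0.5
grasp_force: 5.6
```

```bash
python3 -m crank '[[[0,0,0.0006],[0,0,0],0],[[0,0,0],[0,0,0],0],[[0,0,0],[0,0,0],0],[[0,0,0],[0,0,0],0],[[0,0,0],[0,0,0],0],[[0,0,0],[0,0,0],0],[[0,0,0],[0,0,0],0],[[0,0,0],[0,0,0],0],[[0,0,0],[0,0,0],0],[[0,0,0],[0,0,0],0],[[0,0,0],[0,0,0],0],[[0,0,0],[0,0,0],0]]'
python3 -m crank '[[[0,0,0],[0,0,0],0],[[0,0,0],[0,0,0],0],[[0,0,0],[0,0,0],0],[[0,0,0],[0,0,0],0],[[0,0,-0.006],[0,0,0],0],[[0,0,-0.02],[0,0,0],0],[[0,0,-0.04],[0,0,0],0],[[0,0,-0.06],[0,0,0],0],[[0,0,-0.06],[0,0,0],0],[[0,0,-0.06],[0,0,0],0],[[0,0,-0.06],[0,0,0],0],[[0,0,0],[0,0,0],0]]'
python3 -m crank '[[[0.06,0,-0.02],[0,0,0],0],[[0.06,0,-0.02],[0,0,0],0],[[0.05,0,0],[0,0,0],0],[[0.02,0,0],[0,0,0],0],[[0,0,0],[0,0,0],0],[[0,0,0],[0,0,0],0],[[0,0,0],[0,0,0],0],[[0,0,0],[0,0,0],0]]'
python3 - <<'E'
from h import *
f,P=look("side"); cv2.imwrite("pics/side3c.png",cv2.resize(f["img"][150:290,220:420,::-1],None,fx=3,fy=3))
f,P=look("top")
for d in trace("blank_1","top")[:3]:
    q=P[d["region"]]; q=q[~np.isnan(q[:,0])]; zt=np.percentile(q[:,2],70); q=q[abs(q[:,2]-zt)<5]
    print(zt,cv2.minAreaRect(q[:,:2].astype(np.float32)))
E
```

```text
time_s: 33.22
position: [624.3, -158.1, 73.2]
ee_rot: [0.044, 0.999, -0.001, 0.002]
force: [-4.1, 1.1, 12.4]
width: 0.2
grasp_force: 6.4
time_s: 34.22
position: [626.5, -159.0, 232.1]
ee_rot: [0.044, 0.999, -0.003, 0.006]
force: [0.8, -0.3, 0.3]
width: 0.4
grasp_force: 0.0
time_s: 34.88
position: [529.8, -149.6, 244.0]
ee_rot: [0.044, 0.999, -0.0, 0.001]
force: [-0.2, -0.8, -0.4]
width: 0.2
grasp_force: 0.0
76.42905811440177 ((566.9592895507812, -51.2859001159668), (2.7756195068359375, 16.813690185546875), 84.76162719726562)
```

View pics/side3c.png

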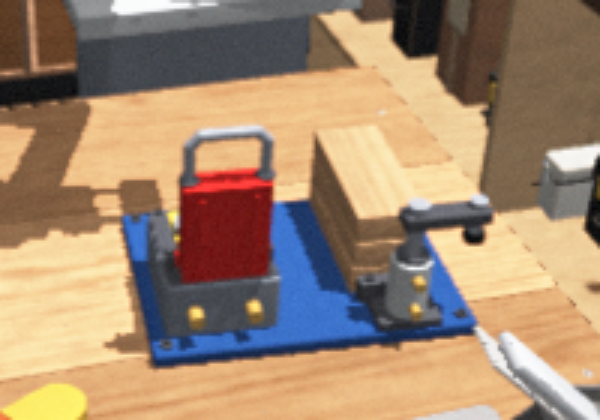

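The guard is still up at (228,225) and the pile at (360,205) is unchanged. The button was held on its stop for over a second at about 12 N, and the robot is now clear of everything.

```bash
python3 -c "
from h import *
print(manip.sign_off())"
```

```text
the job is handed in; nothing more can be done
None
```

The job is handed in: all three blanks are in one flush pile in the nest, the guard stands open by itself, and the start button was held on its stop for over a second at about 12 N, then let go; sign-off gave no verdict.

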